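# Roll a brass shaft blank into the V-block and hold it down

## Task

Without gripping or lifting it, roll the round brass bar along the bench with your fingers, up the loading ramp and into the V-block. Push it endwise along the V until its far end is home against the end stop, and only then fold the hinged hold-down arm fully down so that its pad rests on the bar. Leave the other things on the bench where they are.

Things in the scene. Friction and masses are not known exactly. Their poses are not given: they have to be found in the camera images.
- brass_bar: The round bar: a smooth brass shaft blank, 32 mm across, 120 mm long, 0.6 to 0.9 kg, lying on its side, a dark groove near one end. Rolls easily; slides with friction of about 0.3. Origin at its centre, x its long axis; y and z turn as it rolls. It starts beyond the ramp's toe, within 0.12 rad of parallel to the V, its centre 128 to 208 mm from the seat in V-block y and 16 to 34 mm short of it in x.
- v_block: Steel V-block with a 90 degree V, fixed to the bench. Origin: on the bench under the seat. x: along the V to the end stop, away from the robot; y: the rolling direction, so the ramp lies at -y; z up. Block and ramp span x -52 to +62 mm; the block ends at y = +48 mm. The V's far flank rises at 60 degrees to a 34 mm high top at y = +23 mm.
- v_seat (a point): Where the bar's centre lies when it is seated in the V and home against the stop: 26.9 mm above the bench. Axes as those of the V-block. The seated bar overhangs the block's near end by 8 mm.
- ramp_toe (a point): Middle of the lower edge of the aluminium loading ramp, at bench level, 79.5 mm from the seat in V-block y. From this toe (1 mm high) the ramp rises at 14 degrees towards the V.
- ramp_crest (a point): Middle of the ramp's crest, 16.5 mm above the bench, 18 mm from the seat in V-block y. The crest is flat from y = -22 to -14 mm; past it the V's near flank falls at 30 degrees, so the bar drops in by itself.
- stop_button (a point): Face of the steel button on the end stop, at V-block x = +60 mm, at the height of the seated bar's centre. The stop plate behind it is 46 mm high and spans y from -12 to +42 mm.
- hold_down (a joint): Angle of the hold-down arm in rad: 0 when it is level with its pad on the seated bar, about 1.57 when it stands straight up; it starts at 1.65 to 1.95, folded back away from the ramp. Its hinge is stiff (about 0.1 N m, some 1.5 to 2 N at the knob) and stays where it is left; range -0.12 to 2.0.
- hold_down_hinge (a point): Middle of the arm's hinge: 36 mm behind the seated bar's centre (V-block y = +36 mm, x = 0), 50 mm above the bench; its axis runs along the V.
- hold_down_knob (a point): Centre of the black ball knob, 16 mm across, at the free end of the arm, 67 mm from the hinge. The arm is an aluminium strip 14 mm wide and 7 mm thick; a rubber pad, 12 mm across, sits under it 36 mm from the hinge.
- post_0: Bystander: a black post holder with a steel post standing in it, 31x36x82 mm; its origin is the centre of its underside. Leave it alone.
- post_1: Bystander: a black post holder with a steel post standing in it, 31x36x84 mm; its origin is the centre of its underside. Leave it alone.
- lens_tube_0: Bystander: a black lens tube standing on end, 30 mm across, 25 mm high; its origin is the centre of its underside. Leave it alone.
- lens_tube_2: Bystander: a black lens tube standing on end, 30 mm across, 20 mm high; its origin is the centre of its underside. Leave it alone.
- hex_key_0: Bystander: a black hex key lying flat, 28x78x4 mm; its origin is the centre of its underside. Leave it alone.
- cuvette_rack: Bystander: a teal cuvette rack, 34x110x26 mm; its origin is the centre of its underside. Leave it alone.
- vial_0: Bystander: a glass vial with a white cap, 27 mm across, 57 mm high; its origin is the centre of its underside. Leave it alone.
- beaker: Bystander: a small beaker with a yellow filling, 54x60x79 mm; its origin is the centre of its underside. Leave it alone.

How it is judged:
On the way, in this order (a step that is already met when the one before it is completed fails the run):
1. the bar rolls on the bench or ramp (angular speed of brass_bar above 0.3 rad/s and y of brass_bar in the frame of v_seat below -0.02 m and height (world z) of brass_bar below 0.036 m), for 0.15 s.
2. the bar rests in the V with its far end against the end stop, the hold-down arm still up (y of brass_bar in the frame of v_seat between -0.003 and 0.003 m and z of brass_bar in the frame of v_seat between -0.003 and 0.003 m and angle between the x axis of brass_bar and the x axis of v_block, either way round below 0.05 rad and x of brass_bar in the frame of v_seat between -0.003 and 0.003 m and value of joint hold_down above 0.5 rad), for 0.2 s.
At the end, for the whole second after the job is handed in: The bar rests in the V: its centre within 3 mm of the seat along each axis of the V-block (so its end is within 3 mm of the stop button), its long axis within 0.05 rad of the V; the hold-down arm is within 0.05 rad of level, its pad on the bar (y of brass_bar in the frame of v_seat between -0.003 and 0.003 m and z of brass_bar in the frame of v_seat between -0.003 and 0.003 m and angle between the x axis of brass_bar and the x axis of v_block, either way round below 0.05 rad and x of brass_bar in the frame of v_seat between -0.003 and 0.003 m and value of joint hold_down between -0.05 and 0.05 rad and linear speed of brass_bar below 0.01 m/s); the robot touches nothing.
It fails at once if the bar is gripped or rammed: the fingers press on it with more than 40 N (contact force between the fingers and brass_bar above 40 N).
It fails at once if the bar is lifted: its centre rises above 44 mm (33 mm is enough to pass the crest) (height (world z) of brass_bar above 0.044 m).
It fails at once if the bar is stood up or tipped by more than 0.5 rad (angle between brass_bar's own x axis and vertical below 1.07 rad).
It fails at once if the bar is tipped by more than 0.5 rad the other way (angle between brass_bar's own x axis and vertical above 2.07 rad).
It fails at once if another thing on the bench is moved by more than 20 mm or knocked over (distance of any of post_0, post_1, lens_tube_0, lens_tube_2, hex_key_0, cuvette_rack, vial_0, beaker from where it was at the start of the episode above 0.02 m or angle between any of post_0, post_1, lens_tube_0, lens_tube_2, hex_key_0, cuvette_rack, vial_0, beaker's own z axis and vertical above 0.4 rad).
It also fails if it takes over 58 s, if anything falls off the work surface, if the arm or the gripper's body presses on something with over 40 N, if the wrist force passes 120 N, or if a joint passes its speed limit or range.

## Robot

A 7-joint arm with a two-finger parallel gripper is mounted at the origin on a cart in front of the work surface, level with it; the furniture and walls round the work are solid. World frame = base frame: x ahead of the robot, y to its left, z up, the work surface at z = 0. Lengths are in m, angles in rad, forces in N, time in s.
With the tool pointing down it reaches from about 0.425 to 0.875 m from the base axis. Payload 4.7 kg.
Tool frame: the origin (TCP) lies on the centre line of the jaws, within the pads' length; the fingertips stand 19 mm ahead of it and the grasp point (between the pads) is the TCP; x points along the fingers, z is the direction in which the jaws open and shut, and the axes are right-handed (so a half turn about x gives the same grasp; the last joint's range is limited). The gripper opens to 87 mm and grips with 3 to 60 N. Pads are 19 mm wide; open, the fingers measure 117 mm over their backs; the gripper's body (75 mm by 190 mm) begins 51 mm behind the grasp point.
Start: joints at [-1.216, 0.321, -0.07, 1.45, 0.023, 1.371, -0.057], TCP at [0.217, 0.613, 0.242] pointing down, gripper open.
Joint ranges: [-2.86, 2.86], [-0.3, 2.09], [-1.38, 1.24], [0.06, 2.45], [-1.56, 4.7], [0.09, 2.05], [-2.69, 2.69]. Speed limits (rad/s): [2.57, 2.57, 3.14, 3.14, 3.14, 3.14, 3.14].

## Interface

Orientations are given as a rotation vector (axis times angle).
In Python, from bench import get_state, get_image, camera_info, close_job gives the robot as it stands.
- The arm moves only by the tool jog_arm, never from a script. Its argument "targets" is a list of rows, each a list of 7 numbers: the turn, a rotation vector about the tool's x, y, z in degrees, then the shift along the tool's x, y, z in cm, then the finger opening in cm, from 0 to 8.7. In form: [[wx, wy, wz, tx, ty, tz, jaw], ...]. A call has 1 to 10 rows; each row shifts and turns the commanded pose from where the row before left it, along the tool's axes as they then stand; what a row does not reach is not made up. A row lasts 1/8 s, in which the tool goes at most 62.5 mm and 10.7 degrees, less where a joint would pass 70% of its speed; a pose out of reach is approached as far as the arm can. A call is refused whole if a number of a shift passes 6.25 or a number of a turn 10.7, either way. A call with a gripper value outside its range is refused whole. The fingers move at their own pace and stop on an object; "squeeze" is the grip in N (left out, the last holds). Time passes only in rows, so rows that do not move let the fingers close. It gives the time, the measured TCP pose, the force and the opening at its end, in the units of the state.
- get_state(): the state, without advancing time (a new reading comes with each control period).
- get_image(name): name is "side" or "top" or "wrist"; returns (picture, depth): 420x560x3 uint8, red, green, blue; 420x560 float32, m along the optical axis (not along the pixel's ray), 0 where there is no reading.
- camera_info(name): a dict with "intrinsics" (3x3 intrinsics, pixels), "world_from_camera" (4x4, takes a point from camera to world coordinates); the wrist camera has in their place "mount" (4x4, takes a point from camera to tool coordinates, whose origin is the TCP and whose axes are the tool frame's). Camera axes: x right, y up, looking along -z (the intrinsics and any distortion apply to the point x, -y, -z); pixel columns grow to the right and rows downward; lengths in m; the calibration is good to about 2 mm. A picture is of the moment at which its call begins: read the wrist's pose just before it. camera_info takes no time and is no camera call.
- close_job(): hands the job in, once; it reports no verdict.
The state is a dict: "time": time; "joint_positions": joint angles; "qd": joint speeds; "joint_torque": joint torques, N m; "position": TCP position; "tool_rot": TCP orientation; "ft_force": force on the tool from outside, world axes, zero at the start; "torque": the same for the moment, N m; "grip_width": opening from 0.0 (shut) to 1.0 (fully open).
Only numpy, scipy, OpenCV 4.12 (cv2) and the standard library are available. Lean on these libraries where they do the work, as an engineer would, in place of code of your own. Each camera call takes 0.05 s, during which the arm holds its last target.

## Working session

There is one attempt and no reset: what is moved stays moved. The work goes in short steps, Python scripts to look and compute and a tool call to move; the robot and the scene stay as the last step left them, time stands still between calls to the robot, and variables do not carry over. Pictures are saved under pics/ and viewed, and the job is handed in when it is done.

Besides the shell and the picture viewer there is one more tool, called after "Request:" as name(argument=value, ...), one argument or row to a line, values as JSON. jog_arm: Moves the arm, as the interface text tells. Its arguments: {"type":"object","properties":{"targets":{"type":"array"},"squeeze":{"type":"number"}},"required":["targets"]}

```bash
mkdir -p pics; cat > h.py <<'E'
import numpy as np, cv2
from bench import get_state, get_image, camera_info, close_job
def save(n,f):
    im,d=get_image(n); cv2.imwrite(f'pics/{f}.png',im[:,:,::-1]); np.savez(f'pics/{f}.npz',im=im,d=d); return im,d
E
python3 - <<'E'
from h import *
s=get_state(); print(s)
for n in ['top','side']:
    save(n,n+'0'); print(n,camera_info(n))
print(camera_info('wrist'))
E
```

```text
{'time': 0.0, 'joint_positions': array([-1.21586556,  0.32182916, -0.07006039,  1.45165887,  0.02259334,
        1.37077843, -0.05689338]), 'qd': array([ 2.43825403e-05, -1.25987379e-04,  4.47382412e-04, -1.94687347e-04,
        4.83834624e-05,  1.14829495e-03,  7.90295445e-05]), 'joint_torque': array([-2.47029431e-05, -4.91283882e+01, -4.04010639e-01, -3.12530029e+01,
       -6.39976957e-02,  4.35311103e-02,  1.65071133e-04]), 'position': array([0.21716398, 0.61211448, 0.24046537]), 'tool_rot': array([-0.95574774,  1.35289931,  0.95381612]), 'ft_force': array([ 0.13323379, -0.05431799, -0.46176666]), 'torque': array([-0.00770535,  0.02628959,  0.01134281]), 'grip_width': 0.998092661254556}
top {'intrinsics': array([[542.43856385,   0.        , 287.1280617 ],
       [  0.        , 542.43856385, 201.58285217],
       [  0.        ,   0.        ,   1.        ]]), 'world_from_camera': array([[ 0.05366137,  0.97383284, -0.22083943,  0.35266996],
       [-0.99854183,  0.05363583, -0.00611658, -0.34563182],
       [ 0.00588838,  0.22084563,  0.975291  ,  1.29614359],
       [ 0.        ,  
[... 303 characters left out ...]
  [-0.37938716, -0.52223851,  0.76376195,  0.29534964],
       [ 0.00584225,  0.82410759,  0.56640317,  0.54378421],
       [ 0.        ,  0.        ,  0.        ,  1.        ]])}
{'intrinsics': array([[311.29141197,   0.        , 283.13319794],
       [  0.        , 311.29141197, 209.42128216],
       [  0.        ,   0.        ,   1.        ]]), 'mount': array([[ 7.86635675e-05,  2.61082192e-01, -9.65316571e-01,
        -1.42974328e-01],
       [-5.79329193e-04,  9.65316424e-01,  2.61082105e-01,
         7.16977116e-02],
       [ 9.99999829e-01,  5.38698421e-04,  2.27187769e-04,
        -3.78128521e-04],
       [ 0.00000000e+00,  0.00000000e+00,  0.00000000e+00,
         1.00000000e+00]])}
```

View pics/top0.png

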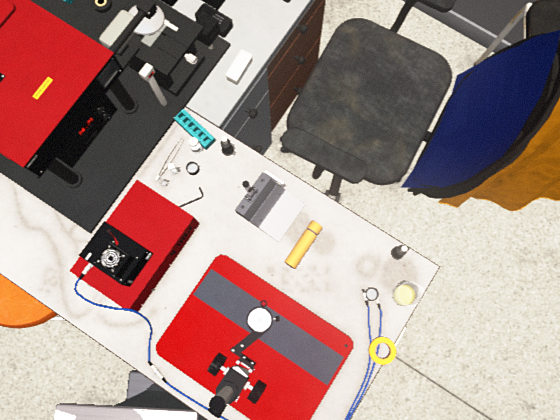

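View pics/side0.png

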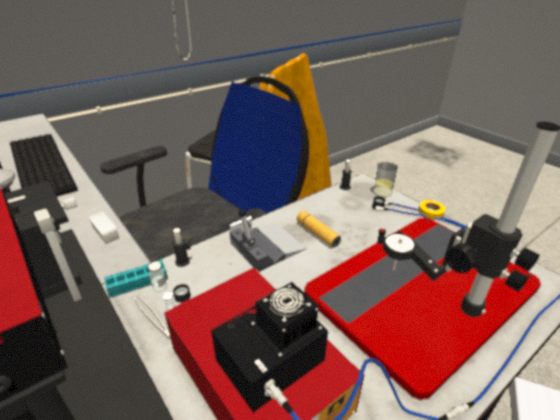

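```bash
cat >> h.py <<'E'
def proj(n,P):
    c=camera_info(n);T=np.linalg.inv(c['world_from_camera']);p=T[:3,:3]@np.array(P)+T[:3,3];K=c['intrinsics']
    return K[0,0]*p[0]/-p[2]+K[0,2], K[1,1]*(-p[1])/-p[2]+K[1,2]
def cast(n,u,v,z):
    c=camera_info(n);T=c['world_from_camera'];K=c['intrinsics']
    r=T[:3,:3]@np.array([(u-K[0,2])/K[0,0],-(v-K[1,2])/K[1,1],-1]);o=T[:3,3]
    return o+r*(z-o[2])/r[2]
def cloud(n,d,T=None):
    c=camera_info(n);K=c['intrinsics'];T=c['world_from_camera'] if T is None else T
    v,u=np.mgrid[:d.shape[0],:d.shape[1]]
    P=np.stack([(u-K[0,2])/K[0,0]*d,-(v-K[1,2])/K[1,1]*d,-d],-1)
    return P@T[:3,:3].T+T[:3,3]
E
python3 - <<'E'
from h import *
print(proj('top',[0,0,0]),proj('top',[.217,.613,.24]),proj('side',[.217,.613,.24]))
f=np.load('pics/top0.npz');P=cloud('top',f['d'])
for u,v in [(303,245),(265,200),(240,250),(300,340)]: print(u,v,P[v,u],cast('top',u,v,0))
a=f['im'][150:290,200:400,::-1]
cv2.imwrite('pics/top0c.png',cv2.resize(a,None,fx=4,fy=4,interpolation=cv2.INTER_CUBIC))
f=np.load('pics/side0.npz')
a=f['im'][190:290,200:360,::-1]
cv2.imwrite('pics/side0c.png',cv2.resize(a,None,fx=5,fy=5,interpolation=cv2.INTER_CUBIC))
E
```

```text
(np.float64(117.46717495248356), np.float64(480.55156520106596)) (np.float64(-236.32073005367812), np.float64(370.87289757855467)) (np.float64(264.5561558424035), np.float64(-1305.7147001315134))
303 245 [ 0.53653391 -0.38049737  0.03257549] [ 0.54127402 -0.38139622  0.        ]
265 200 [ 0.64591459 -0.28339647  0.00544126] [ 0.64715084 -0.28313411  0.        ]
240 250 [ 0.52069104 -0.23112895  0.0020501 ] [ 0.52095721 -0.23094755  0.        ]
300 340 [ 0.32036719 -0.38390826  0.03331944] [ 0.31951489 -0.38491818  0.        ]
```

View pics/top0c.png

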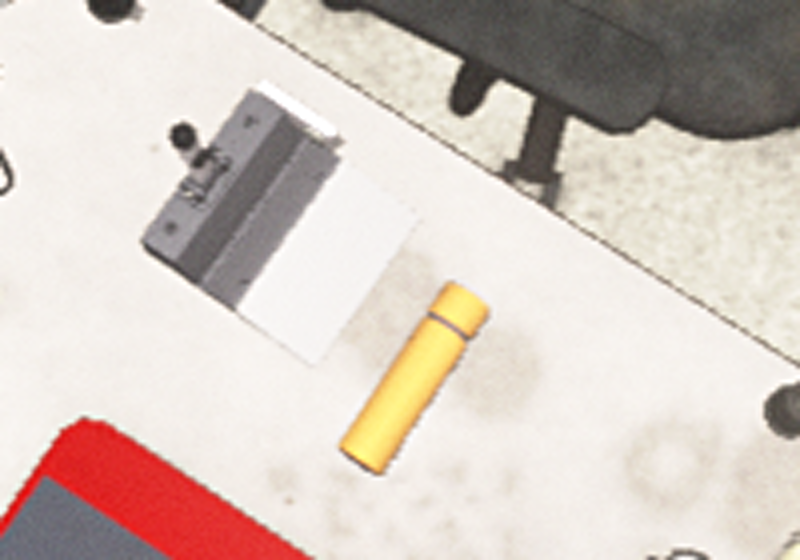

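View pics/side0c.png

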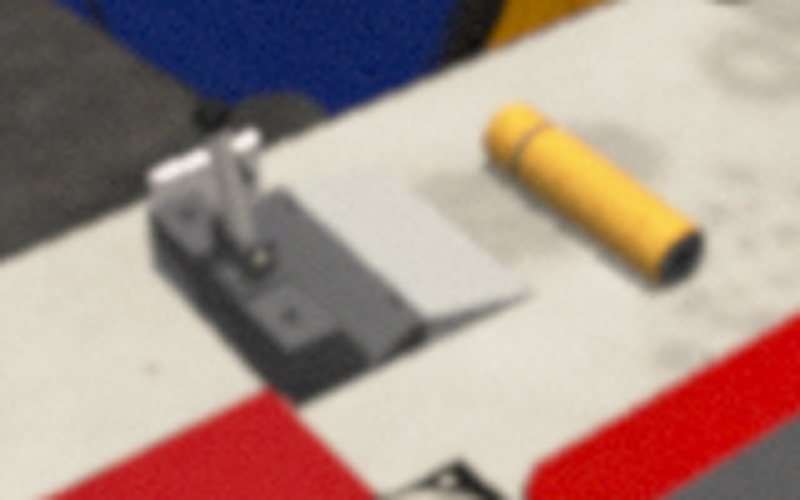

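```bash
python3 - <<'E'
from h import *
c=lambda u,v,z:cast('top',200+u/4,150+v/4,z)[:2]
tn=c(315,363,.001);tf=c(418,214,.001)
print(tn,tf,np.linalg.norm(tf-tn))
a=c(142,240,.034);b=c(258,86,.034)
print(a,b,np.linalg.norm(b-a),(b-a)/np.linalg.norm(b-a),(tf-tn)/np.linalg.norm(tf-tn))
d=(tf-tn)/np.linalg.norm(tf-tn);th=np.arctan2(d[1],d[0]);n=np.array([-d[1],d[0]])
print('th',th, 'block width',(a-tn)@n,(b-tn)@n)
seat=(tn+tf)/2-5e-3*d+.0795*n
print('seat',seat)
# bar via mask
f=np.load('pics/top0.npz');im=f['im'];hsv=cv2.cvtColor(im,cv2.COLOR_RGB2HSV)
m=((hsv[...,0]>12)&(hsv[...,0]<30)&(hsv[...,1]>90)).astype(np.uint8);m[:150]=0;m[290:]=0;m[:,:250]=0;m[:,350:]=0
cn=max(cv2.findContours(m,0,2)[0],key=cv2.contourArea)
r=cv2.minAreaRect(cn);bp=cv2.boxPoints(r);print(r,cv2.contourArea(cn))
W=np.array([cast('top',*p,.02)[:2] for p in bp]);print(W,W.mean(0))
for i in range(4):
  e=W[(i+1)%4]-W[i];print(np.linalg.norm(e),np.arctan2(e[1],e[0]))
cc=W.mean(0)-seat;print('bar rel x,y',cc@d,cc@n)
kn=c(183,136,.115);print('knob',kn,(kn-seat)@d,(kn-seat)@n)
for nm,u,v in [('post?',401,252),('vial?',226,145)]: q=cast('top',u,v,.0)[:2];print(nm,q,(q-seat)@d,(q-seat)@n)
E
```

```text
[ 0.54824159 -0.3225511 ] [ 0.64347006 -0.38020663] 0.11132215289664121
[ 0.6112403  -0.21633015] [ 0.70985335 -0.27914248] 0.11691844340470596 [ 0.84343449 -0.53723204] [ 0.85543145 -0.51791604]
th -0.5444130012303954 block width 0.12349278866344204 0.12083442173277424
seat [ 0.63275299 -0.28078248]
((303.1922912597656, 243.96153259277344), (13.035452842712402, 50.20036315917969), 33.690067291259766) 566.5
[[ 0.49747873 -0.33763992]
 [ 0.60102813 -0.39872745]
 [ 0.58488951 -0.42536537]
 [ 0.48191067 -0.36399014]] [ 0.54132676 -0.38143072]
0.12022546696607063 -0.5329867219394381
0.03114536154783218 -2.1155070475283475
0.11988144857347043 2.604120683241711
0.030605531280053846 1.037158886782958
bar rel x,y -0.026081538710717663 -0.13344877748987363
knob [ 0.65547616 -0.24316634] -4.389413331688751e-05 0.04394672344439263
post? [ 0.5371922  -0.61733505] 0.09256026350131896 -0.3373901194570261
vial? [ 0.78299784 -0.17664479] 0.0745895886281514 0.16689687157189037
```

```bash
python3 - <<'E'
from h import *
from scipy.spatial.transform import Rotation as R
H=np.full((14,20),-1.)
for n in ['top','side']:
    f=np.load(f'pics/{n}0.npz');d=f['d'];P=cloud(n,d)[d>0]
    P=P[(P[:,0]>-.2)&(P[:,0]<1.2)&(P[:,1]>-1)&(P[:,1]<1)&(P[:,2]<1.0)]
    for p in P:
        i,j=int((p[0]+.2)/.1),int((p[1]+1)/.1); H[i,j]=max(H[i,j],p[2])
print('cols y -1..1 step .1')
for i in range(14): print('%.1f'%(-.2+i*.1),' '.join('%4d'%round(h*100) if h>-1 else '   .' for h in H[i]))
s=get_state(); print(R.from_rotvec(s['tool_rot']).as_matrix().round(3))
save('wrist','w0')
E
```

```text
cols y -1..1 step .1
-0.2    .  -74  -74  -75    .    .    .    .    .    .    .    .    .    .    .    .    .    .    .    .
-0.1    .    .  -75  -74  -74    .    .    .    .    .    .    .    .    .  -74  -73  -74    .    .    .
0.0  -74  -73  -74  -73    .    0    3    0    0    .    .  -64  -74  -73  -74  -74  -74    .    .    .
0.1  -73  -73  -73  -73    1    4    4   21    3    1    1    1  -73  -73  -73  -73  -73    .    .    .
0.2  -73  -73  -74    2    2    4   18   37   17    4    1    .  -74  -74  -73  -73  -73    .    .    .
0.3  -73  -73  -74    2    3    4   12   12    4   12   14    1    1  -26  -26  -74    .    .    .    .
0.4  -73  -73    0    9    8    1   11   11    4   21   21   14    1    1  -26    .    .    .    .    .
0.5  -73  -74    0    9    8    4    4    3   11   17   18    2    2    1    .    .    .    .    .    .
0.6  -73  -73    0    .    1    1    5   13    2   11   11   30   30    2    .    .    .    .    .    .
0.7    5   16   10  -22   -8   -8    1    5    9    6   30   30   30    2    .    .    .    .    .    .
0.8   18   17   -4  -25   -9   -8   -8    0    3   21   30   30   30    .    .    .    .    .    .    .
0.9   17   11  -16  -25  -25  -25  -25    4   18   28   29   30   31    .    .    .    .    .    .    .
1.0   15   -2  -25  -25  -25  -25    0    4   18   28   25   22   22    .    .    .    .    .    .    .
1.1    6  -12  -25  -25  -25  -25    1    1   12    4    3    4    4    .    .    .    .    .    .    .
[[-0.    -0.942  0.334]
 [-0.002  0.334  0.942]
 [-1.    -0.    -0.002]]
```

View pics/w0.png

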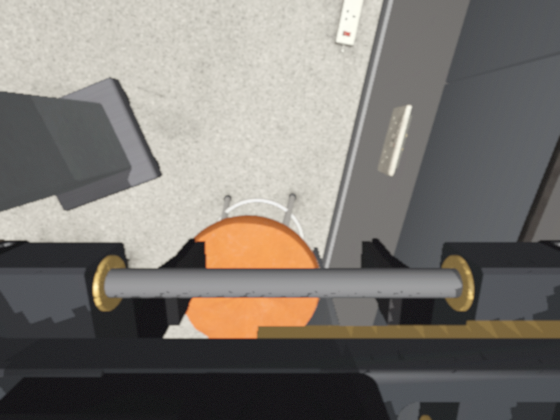

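```bash
python3 - <<'E'
from h import *
for n in ['top','side']:
    f=np.load(f'pics/{n}0.npz');d=f['d'];P=cloud(n,d);
    m=(d>0)&(P[...,2]>.13)&(P[...,0]<.36)&(P[...,0]>.1)&(P[...,1]<-.1)&(P[...,1]>-.5)&(P[...,2]<.8)
    Q=P[m]; 
    for lo in np.arange(.13,.45,.05):
        q=Q[(Q[:,2]>lo)&(Q[:,2]<lo+.05)]
        if len(q):print(n,round(lo,2),len(q),q.min(0).round(3),q.max(0).round(3))
E
```

```text
top 0.13 769 [ 0.171 -0.317  0.13 ] [ 0.291 -0.197  0.18 ]
top 0.18 670 [ 0.172 -0.281  0.18 ] [ 0.269 -0.208  0.23 ]
top 0.23 54 [ 0.217 -0.256  0.23 ] [ 0.233 -0.235  0.279]
top 0.28 66 [ 0.215 -0.256  0.28 ] [ 0.233 -0.235  0.327]
top 0.33 255 [ 0.209 -0.257  0.331] [ 0.234 -0.231  0.369]
side 0.13 2488 [ 0.17  -0.288  0.13 ] [ 0.291 -0.194  0.18 ]
side 0.18 1710 [ 0.171 -0.28   0.18 ] [ 0.269 -0.207  0.23 ]
side 0.23 647 [ 0.209 -0.248  0.23 ] [ 0.233 -0.23   0.28 ]
side 0.28 757 [ 0.209 -0.249  0.28 ] [ 0.233 -0.23   0.33 ]
side 0.33 722 [ 0.208 -0.257  0.33 ] [ 0.234 -0.229  0.365]
```

Request:
jog_arm(
  targets=[
    [0,0,0,-6,0,0,8.7],
    [0,0,0,-6,0,0,8.7],
    [0,0,0,-6,0,0,8.7],
    [5.1,0,0,0,-5.78,-0.26,8.7],
    [5.1,0,0,0,-5.78,-0.26,8.7],
    [5.1,0,0,0,-5.78,-0.26,8.7],
    [5.1,0,0,0,-5.78,-0.26,8.7],
  ],
)

```text
time: 1.02
position: [0.4187, 0.4973, 0.4209]
tool_rot: [-0.681, 1.462, 0.68]
ft_force: [-0.6, 0.5, -0.6]
grip_width: 1.001
```

Request:
jog_arm(
  targets=[
    [5.1,0,0,0,-5.78,-0.26,8.7],
    [5.1,0,0,0,-5.78,-0.26,8.7],
    [5.1,0,0,0,-5.78,-0.26,8.7],
    [5.1,0,0,0,-5.78,-0.26,8.7],
    [5.1,0,0,0,-5.78,-0.26,8.7],
    [5.1,0,0,0,-5.78,-0.26,8.7],
    [5.1,0,0,0,-5.78,-0.26,8.7],
    [5.1,0,0,0,-5.78,-0.26,8.7],
  ],
)

```text
time: 2.02
position: [0.6419, 0.1026, 0.4209]
tool_rot: [-0.125, 1.568, 0.125]
ft_force: [1.1, 0.3, 0.8]
grip_width: 0.999
```

Request:
jog_arm(
  targets=[
    [5.1,0,0,0,-5.78,-0.26,8.7],
    [5.1,0,0,0,-5.78,-0.26,8.7],
    [5.1,0,0,0,-5.78,-0.26,8.7],
    [5.1,0,0,0,-5.78,-0.26,8.7],
    [5.1,0,0,0,-5.78,-0.26,8.7],
    [5.1,0,0,0,-5.78,-0.26,8.7],
    [5.1,0,0,0,-5.78,-0.26,8.7],
    [5.1,0,0,0,-5.78,-0.26,8.7],
    [0,0,0,0,0,0,8.7],
  ],
)

```text
time: 3.15
position: [0.5492, -0.3465, 0.4219]
tool_rot: [0.438, 1.526, -0.443]
ft_force: [0.2, -0.1, -0.8]
grip_width: 0.999
```

```bash
python3 - <<'E'
from h import *
from scipy.spatial.transform import Rotation as R
s=get_state(); print(s['position'],R.from_rotvec(s['tool_rot']).as_matrix().round(3),s['joint_positions'].round(3))
np.save('pics/w1pose.npy',np.r_[s['position'],s['tool_rot']])
save('wrist','w1')
E
```

```text
[ 0.5491727  -0.34652504  0.42187431] [[-0.002  0.533  0.846]
 [-0.003  0.846 -0.533]
 [-1.    -0.003  0.   ]] [ 0.043  0.35   0.694  1.136 -0.221  1.728  0.109]
```

View pics/w1.png

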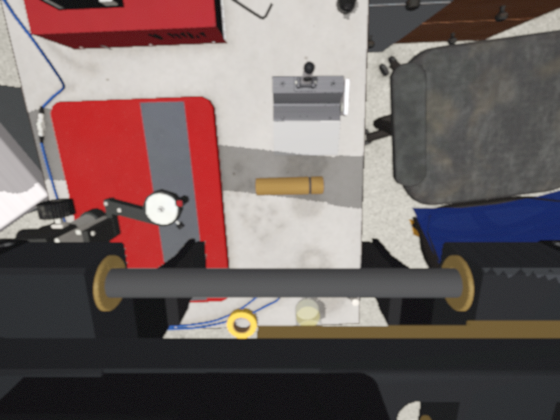

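```bash
cat >> h.py <<'E'
from scipy.spatial.transform import Rotation as R
def wT(pose):
    T=np.eye(4);T[:3,:3]=R.from_rotvec(pose[3:]).as_matrix();T[:3,3]=pose[:3]
    return T@camera_info('wrist')['mount']
def wcast(T,u,v,z):
    K=camera_info('wrist')['intrinsics']
    r=T[:3,:3]@np.array([(u-K[0,2])/K[0,0],-(v-K[1,2])/K[1,1],-1]);o=T[:3,3]
    return o+r*(z-o[2])/r[2]
def wlook(f):
    s=get_state();p=np.r_[s['position'],s['tool_rot']];im,d=save('wrist',f);return im,d,wT(p)
S=np.array([.6328,-.2808]);D=np.array([.8554,-.5179])
def vf(p):
    p=np.asarray(p)[:2]-S;return np.array([p@D,p@np.array([-D[1],D[0]])])
E
python3 - <<'E'
from h import *
f=np.load('pics/w1.npz');im=f['im'];d=f['d'];T=wT(np.load('pics/w1pose.npy'))
hsv=cv2.cvtColor(im,cv2.COLOR_RGB2HSV)
m=((hsv[...,0]>8)&(hsv[...,0]<30)&(hsv[...,1]>90)).astype(np.uint8);m[:165]=0;m[205:]=0;m[:,:240]=0;m[:,340:]=0
cn=max(cv2.findContours(m,0,2)[0],key=cv2.contourArea);r=cv2.minAreaRect(cn);print(r)
W=np.array([wcast(T,*p,.02)[:2] for p in cv2.boxPoints(r)]);print(W.mean(0),vf(W.mean(0)))
for i in range(4):
  e=W[(i+1)%4]-W[i];print(np.linalg.norm(e).round(4),np.arctan2(e[1],e[0]))
cv2.imwrite('pics/w1c.png',cv2.resize(im[55:205,230:390,::-1],None,fx=5,fy=4,interpolation=cv2.INTER_CUBIC)[:600])
# depth cloud in block frame
K=camera_info('wrist')['intrinsics']
P=cloud('wrist',d,T)
for v in range(70,200,6):
    for u in (285,325): print(v,u,vf(P[v,u]).round(4),P[v,u,2].round(4),end=' | ')
    print()
E
```

```text
((282.3752746582031, 185.63304138183594), (16.700986862182617, 53.133644104003906), 88.15238952636719)
[ 0.52950699 -0.37454581] [-0.03980588 -0.13368562]
0.0937 -0.5298726574397992
0.0301 -2.079531645819653
0.0951 2.6121806098880134
0.0302 1.0170112989356739
70 285 [-0.0318  0.059 ] 0.0011 | 70 325 [0.0351 0.0579] 0.0006 | 
76 285 [-0.0323  0.0454] 0.032 | 76 325 [0.0312 0.0442] 0.0323 | 
82 285 [-0.0324  0.0363] 0.0336 | 82 325 [0.031 0.035] 0.0348 | 
88 285 [-0.0326  0.0274] 0.0337 | 88 325 [0.0314 0.0263] 0.0329 | 
94 285 [-0.0327  0.0187] 0.0293 | 94 325 [0.0319 0.0175] 0.0304 | 
100 285 [-0.0327  0.0106] 0.0151 | 100 325 [0.034  0.0093] 0.0156 | 
106 285 [-0.0328  0.0015] 0.0059 | 106 325 [0.0352 0.0002] 0.0074 | 
112 285 [-0.033  -0.0085] 0.0122 | 112 325 [ 0.0349 -0.0096] 0.0111 | 
118 285 [-0.0332 -0.0183] 0.0171 | 118 325 [ 0.0345 -0.0195] 0.0157 | 
124 285 [-0.0334 -0.0281] 0.0162 | 124 325 [ 0.0348 -0.0293] 0.0149 | 
130 285 [-0.0335 -0.038 ] 0.0123 | 130 325 [ 0.0354 -0.0393] 0.0116 | 
136 285 [-0.0337 -0.0481] 0.0104 | 136 325 [ 0.0359 -0.0494] 0.0089 | 
142 285 [-0.0338 -0.0584] 0.0082 | 142 325 [ 0.0362 -0.0597] 0.0079 | 
148 285 [-0.034 -0.069] 0.0055 | 148 325 [ 0.0371 -0.0704] 0.0024 | 
154 285 [-0.0341 -0.0799] 0.0005 | 154 325 [ 0.0375 -0.0811] 0.001 | 
160 285 [-0.0343 -0.0906] 0.0 | 160 325 [ 0.038  -0.0921] -0.0017 | 
166 285 [-0.0345 -0.1015] -0.001 | 166 325 [ 0.0381 -0.1028] -0.0006 | 
172 285 [-0.0346 -0.1126] -0.0015 | 172 325 [ 0.0383 -0.1138] -0.001 | 
178 285 [-0.0349 -0.1202] 0.0189 | 178 325 [ 0.0384 -0.1247] -0.0001 | 
184 285 [-0.0351 -0.1288] 0.0304 | 184 325 [ 0.0388 -0.1362] -0.0021 | 
190 285 [-0.0353 -0.1396] 0.0297 | 190 325 [ 0.0386 -0.1468] 0.0011 | 
196 285 [-0.0354 -0.1572] -0.0004 | 196 325 [ 0.0389 -0.1584] 0.0002 |
```

View pics/w1c.png

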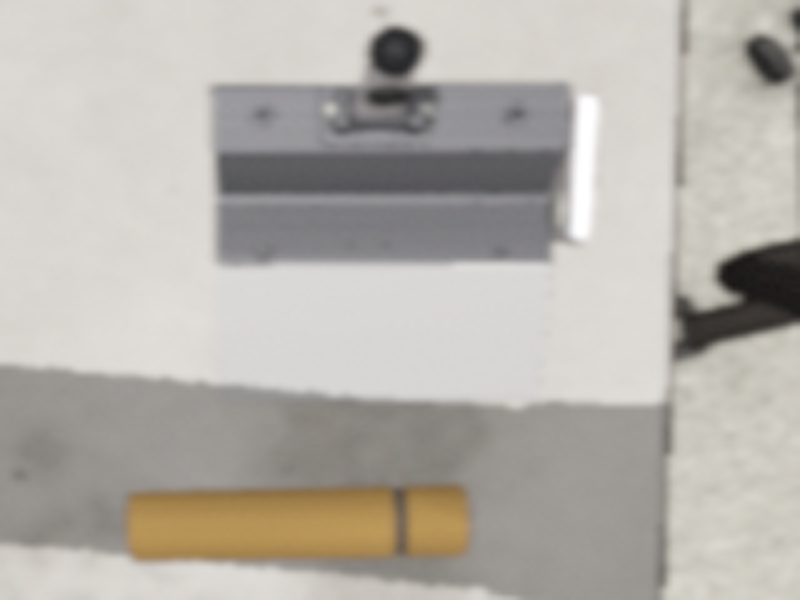

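```bash
python3 - <<'E'
from h import *
T=wT(np.load('pics/w1pose.npy'))
c=lambda a,b,z:wcast(T,230+a/5,55+b/4,z)[:2]
for nm,a,b,z in [('apex',(220,194),(555,194),.005),('crest',(220,263),(550,262),.0165),('back',(212,86),(570,86),.034),('far top',(218,152),(565,152),.034),('bar',(128,523),(469,520),.02)]:
    p,q=c(*a,z),c(*b,z);e=q-p;print(nm,vf(p).round(4),vf(q).round(4),np.linalg.norm(e).round(4),np.arctan2(e[1],e[0]).round(4))
k=c(395,50,.115);print('knob',vf(k))
E
```

```text
apex [-0.0515  0.006 ] [0.0627 0.0039] 0.1142 -0.5623
crest [-0.0519 -0.0224] [ 0.0598 -0.024 ] 0.1118 -0.5587
back [-0.0522  0.0447] [0.0611 0.0427] 0.1133 -0.5623
far top [-0.051   0.0202] [0.0603 0.0182] 0.1113 -0.5623
bar [-0.0873 -0.1329] [ 0.0338 -0.1338] 0.1212 -0.5512
knob [-0.00081833  0.04384092]
```

```bash
sed -i 's/^S=.*/S=np.array([.632,-.2821]);D=np.array([np.cos(-.556),np.sin(-.556)])/' h.py
cat >> h.py <<'E'
def world(x,y,z): return np.r_[S+x*D+y*np.array([-D[1],D[0]]),z]
def to(x,y,z):
    s=get_state();M=R.from_rotvec(s['tool_rot']).as_matrix()
    print('V now',vf(s['position']).round(4),s['position'][2].round(4),'F',s['ft_force'].round(1),'tool shift cm',(M.T@(world(x,y,z)-s['position'])*100).round(2), 'zaz',np.arctan2(M[1,2],M[0,2]).round(4),'tilt',M[:,0].round(3),'t',s['time'])
E
python3 -c "
from h import *
to(-.022,-.188,.10);to(-.022,-.188,.03)"
```

```text
V now [-0.036  -0.0942] 0.4216 F [ 0.5  0.3 -0.2] tool shift cm [32.17 -9.37  1.4 ] zaz -0.5556 tilt [-0. -0. -1.] t 3.2
V now [-0.036  -0.0942] 0.4216 F [ 0.5  0.3 -0.2] tool shift cm [39.17 -9.37  1.4 ] zaz -0.5556 tilt [-0. -0. -1.] t 3.2
```

Request:
jog_arm(
  targets=[
    [0,0,0,4,-4.7,0.7,8.7],
    [0,0,0,4,-4.67,0.7,8.7],
    [0,0,0,6,0,0,8.7],
    [0,0,0,6,0,0,8.7],
    [0,0,0,6,0,0,8.7],
    [0,0,0,6,0,0,8.7],
    [0,0,0,3,0,0,8.7],
    [0,0,0,0,0,0,8.7],
  ],
)

```text
time: 4.2
position: [0.5165, -0.4242, 0.0682]
tool_rot: [0.432, 1.534, -0.427]
ft_force: [-0.4, 0.9, 0.3]
grip_width: 1.001
```

```bash
python3 -c "
from h import *
to(-.022,-.188,.03)
wlook('w2');save('top','top2');print(get_state()['joint_positions'].round(3))"
```

```text
V now [-0.0231 -0.1817] 0.0682 F [-0.4  0.9  0.3] tool shift cm [ 3.82 -0.64  0.13] zaz -0.5474 tilt [-0.005  0.004 -1.   ] t 4.2
[ 0.18   0.554  0.632  1.596 -0.355  1.108  0.352]
```

View pics/w2.png

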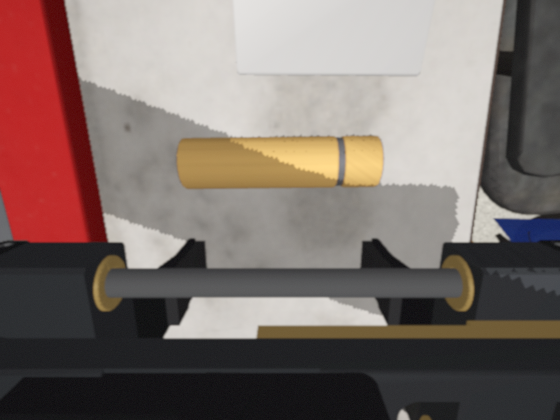

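View pics/top2.png

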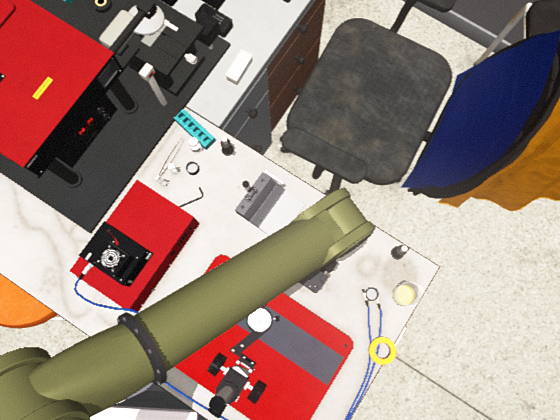

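Request:
jog_arm(
  targets=[
    [0,0,0,1.9,-0.3,0,8.7],
    [0,0,0,1.9,0,0,8.7],
    [0,0,0,0,0,0,8.7],
  ],
)

```text
time: 4.68
position: [0.5139, -0.4289, 0.0312]
tool_rot: [0.433, 1.531, -0.43]
ft_force: [-0.5, 0.4, 0.4]
grip_width: 0.998
```

```bash
python3 -c "
from h import *
to(-.022,-.12,.03)"
```

```text
V now [-0.0228 -0.187 ] 0.0312 F [-0.5  0.4  0.4] tool shift cm [0.13 6.7  0.12] zaz -0.5504 tilt [-0.003  0.003 -1.   ] t 4.675
```

Request:
jog_arm(
  targets=[
    [0,0,0,0,0.7,0,8.7],
    [0,0,0,0,0.7,0,8.7],
    [0,0,0,0,0.7,0,8.7],
    [0,0,0,0,0.5,0,8.7],
    [0,0,0,0,0.5,0,8.7],
    [0,0,0,0,0.5,0,8.7],
    [0,0,0,0,0.5,0,8.7],
    [0,0,0,0,0.5,0,8.7],
  ],
)

```text
time: 5.68
position: [0.5394, -0.3906, 0.0335]
tool_rot: [0.431, 1.527, -0.431]
ft_force: [-0.7, 0.3, -0.0]
grip_width: 1.0
```

```bash
python3 -c "
from h import *
to(-.022,-.12,.03)
wlook('w3')"
```

```text
V now [-0.0214 -0.141 ] 0.0335 F [-0.7  0.3 -0. ] tool shift cm [ 0.35  2.1  -0.05] zaz -0.5502 tilt [-0.  0. -1.] t 5.675
```

View pics/w3.png

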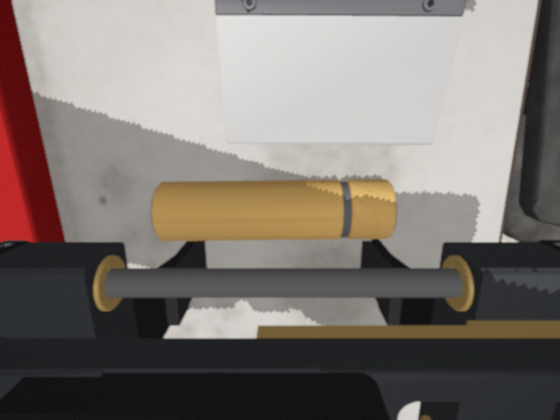

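Request:
jog_arm(
  targets=[
    [0,0,0,0.1,0.5,0,8.7],
    [0,0,0,0,0.5,0,8.7],
    [0,0,0,0,0.5,0,8.7],
    [0,0,0,0,0.5,0,8.7],
    [0,0,0,0,0.5,0,8.7],
    [0,0,0,0,0.5,0,8.7],
    [0,0,0,0,0.5,0,8.7],
    [0,0,0,-0.1,0.5,0,8.7],
    [0,0,0,-0.1,0.5,0,8.7],
    [0,0,0,-0.1,0.5,0,8.7],
  ],
)

```text
time: 6.98
position: [0.5641, -0.3517, 0.0366]
tool_rot: [0.43, 1.526, -0.437]
ft_force: [-2.8, -3.9, 3.0]
grip_width: 1.001
```

```bash
python3 -c "
from h import *
to(-.022,-.05,.038)
wlook('w4')"
```

```text
V now [-0.021 -0.095] 0.0366 F [-2.8 -3.9  3. ] tool shift cm [-0.16  4.49 -0.09] zaz -0.553 tilt [-0.    -0.004 -1.   ] t 6.975
```

View pics/w4.png

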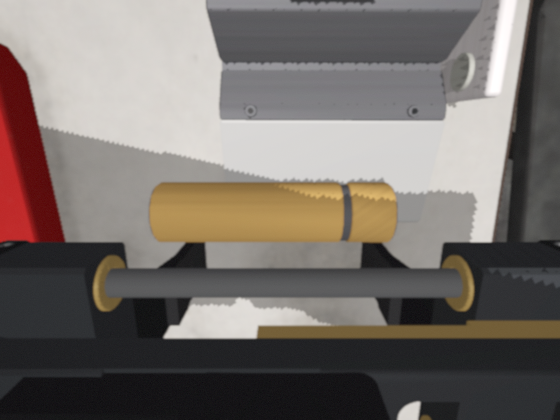

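Request:
jog_arm(
  targets=[
    [0,0,0,-0.1,0.5,0,8.7],
    [0,0,0,-0.1,0.5,0,8.7],
    [0,0,0,-0.1,0.5,0,8.7],
    [0,0,0,-0.1,0.5,0,8.7],
    [0,0,0,-0.1,0.5,0,8.7],
    [0,0,0,-0.1,0.5,0,8.7],
  ],
)

```text
time: 7.78
position: [0.5799, -0.3253, 0.0422]
tool_rot: [0.43, 1.527, -0.435]
ft_force: [-2.6, -5.1, 2.8]
grip_width: 0.999
```

```bash
python3 -c "
from h import *
to(-.022,-.04,.042)
wlook('w5')"
```

```text
V now [-0.0214 -0.0642] 0.0422 F [-2.6 -5.1  2.8] tool shift cm [ 0.02  2.42 -0.05] zaz -0.5522 tilt [-0.001 -0.003 -1.   ] t 7.775
```

View pics/w5.png

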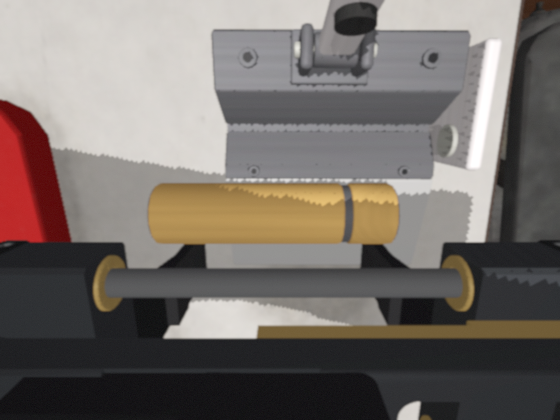

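Request:
jog_arm(
  targets=[
    [0,0,0,0,0.4,0,8.7],
    [0,0,0,0,0.4,0,8.7],
    [0,0,0,-0.1,0.4,0,8.7],
    [0,0,0,-0.1,0.35,0,8.7],
    [0,0,0,0,0.35,0,8.7],
    [0,0,0,0,0.35,0,8.7],
    [0,0,0,0,0.3,0,8.7],
  ],
)

```text
time: 8.7
position: [0.5948, -0.2998, 0.0432]
tool_rot: [0.431, 1.528, -0.43]
ft_force: [-0.8, -0.8, -0.2]
grip_width: 0.998
```

```bash
python3 -c "
from h import *
to(-.022,-.03,.042)
wlook('w6')"
```

```text
V now [-0.0222 -0.0346] 0.0432 F [-0.8 -0.8 -0.2] tool shift cm [0.13 0.46 0.03] zaz -0.5492 tilt [-0.     0.001 -1.   ] t 8.7
```

View pics/w6.png

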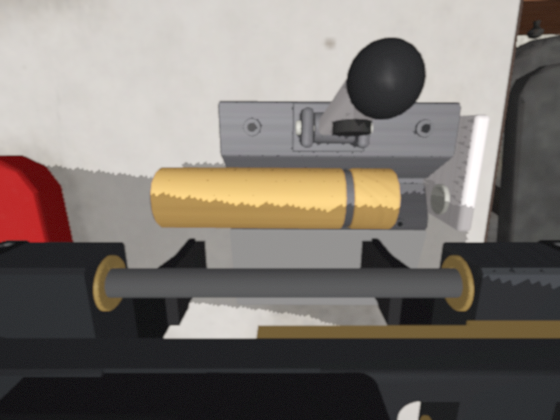

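Request:
jog_arm(
  targets=[
    [0,0,0,-6,0,0,8.7],
    [0,0,0,-6,0,0,8.7],
    [0,0,0,0,1.7,-4.65,4],
    [0,0,0,0,1.7,-4.65,0],
    [10,0,0,0,0,0,0],
    [10,0,0,0,0,0,0],
    [10,0,0,0,0,0,0],
    [10,0,0,0,0,0,0],
    [10,0,0,0,0,0,0],
  ],
)

```text
time: 9.88
position: [0.5329, -0.2232, 0.1636]
tool_rot: [1.104, 1.273, -1.103]
ft_force: [-0.1, 0.1, -0.7]
grip_width: 0.287
```

Request:
jog_arm(
  targets=[
    [10,0,0,0,0,0,0],
    [10,0,0,0,0,0,0],
    [10,0,0,0,0,0,0],
    [10,0,0,0,0,0,0],
    [0,0,0,0,0,0,0],
    [0,0,0,0,0,0,0],
  ],
)

```text
time: 10.62
position: [0.5329, -0.2232, 0.1636]
tool_rot: [1.6, 0.899, -1.6]
ft_force: [1.1, -0.7, 0.7]
grip_width: 0.004
```

```bash
python3 -c "
from h import *
to(-.115,0,.037)
s=get_state();p=np.r_[s['position'],s['tool_rot']];np.save('pics/w7pose.npy',p)
wlook('w7');print(get_state()['joint_positions'].round(3))"
```

```text
V now [-0.1153 -0.0023] 0.1636 F [ 1.1 -0.7  0.7] tool shift cm [12.66  0.03 -0.22] zaz -2.118 tilt [ 0.  0. -1.] t 10.625
[-0.421  0.303  0.915  1.763 -0.257  1.202 -1.552]
```

View pics/w7.png

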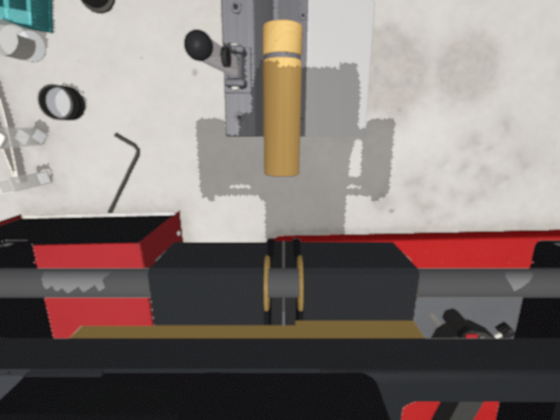

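```bash
python3 - <<'E'
from h import *
f=np.load('pics/top0.npz');P=cloud('top',f['d'])
im=f['im'].astype(int);red=(im[...,0]>150)&(im[...,1]<70)&(f['d']>0)
m=red&(P[...,2]>.05)&(P[...,0]>.35)&(P[...,0]<.75)&(P[...,1]>-.3)&(P[...,1]<.1)
Q=P[m];V=np.array([vf(q) for q in Q]);print(len(Q),np.percentile(Q[:,2],[5,50,95]),V.min(0),V.max(0))
i=V[:,1].argmin();print('min y',V[i]);i=V[:,0].argmax();print('max x',V[i])
m=red&(P[...,2]>.015)&(P[...,2]<.05);Q=P[m];V=np.array([vf(q) for q in Q]);k=V[:,1]>-.3;print('plate max x',V[k].max(0),np.percentile(Q[:,2],95))
f=np.load('pics/w7.npz');T=wT(np.load('pics/w7pose.npy'));P=cloud('wrist',f['d'],T)
print([(vf(P[v,u]).round(3),P[v,u,2].round(3)) for u,v in [(178,214),(176,230),(150,232),(100,222)]])
a=wcast(T,282,175,.027);print('near end',vf(a), 'far',vf(wcast(T,283,19,.03)))
for u,v,z in [(282,170,.043),(227,135,.034)]:print(vf(wcast(T,u,v,z)))
E
```

```text
5073 [0.09530101 0.09908719 0.10299289] [-0.37727285 -0.1413748 ] [-0.10124631  0.38491808]
min y [-0.19606583 -0.1413748 ]
max x [-0.10124631  0.38468549]
plate max x [-0.14393943  0.01772717] 0.03366574154445834
[(array([-0.128,  0.099]), np.float64(0.016)), (array([-0.142,  0.099]), np.float64(0.025)), (array([-0.13 ,  0.107]), np.float64(0.063)), (array([-0.133,  0.168]), np.float64(0.029))]
near end [-0.08774401 -0.00142643] far [ 0.03662484 -0.00132699]
[-0.08099731 -0.00143669]
[-0.05277027  0.04565492]
```

Request:
jog_arm(
  targets=[
    [0,0,0,0,1.1,0.97,0],
    [0,0,0,4.2,0,0,0],
    [0,0,0,4.2,0,0,0],
    [0,0,0,4.1,0,0,0],
    [0,0,0,0,0,0,0],
  ],
)

```text
time: 11.3
position: [0.5347, -0.2374, 0.0357]
tool_rot: [1.599, 0.901, -1.608]
ft_force: [-0.0, -1.3, -0.4]
grip_width: 0.006
```

```bash
python3 -c "
from h import *
to(-.0695,-.012,.038)"
```

```text
V now [-0.1062 -0.0134] 0.0357 F [-0.  -1.3 -0.4] tool shift cm [-0.25  3.67 -0.12] zaz -2.1214 tilt [-0.006  0.001 -1.   ] t 11.3
```

Push along +x: about 9 mm to contact, then 27 mm of travel.

Request:
jog_arm(
  targets=[
    [0,0,0,-0.2,0.3,0,0],
    [0,0,0,0,0.3,0,0],
    [0,0,0,0,0.3,0,0],
    [0,0,0,0,0.3,0,0],
    [0,0,0,0,0.3,0,0],
    [0,0,0,0,0.3,0,0],
  ],
)

```text
time: 12.05
position: [0.5526, -0.2467, 0.0405]
tool_rot: [1.602, 0.897, -1.602]
ft_force: [-3.7, 1.8, 2.2]
grip_width: 0.004
```

```bash
python3 -c "
from h import *
to(-.0695,-.012,.038)
wlook('w8')"
```

```text
V now [-0.0861 -0.0118] 0.0405 F [-3.7  1.8  2.2] tool shift cm [0.25 1.66 0.03] zaz -2.1208 tilt [-0.  0. -1.] t 12.05
```

View pics/w8.png

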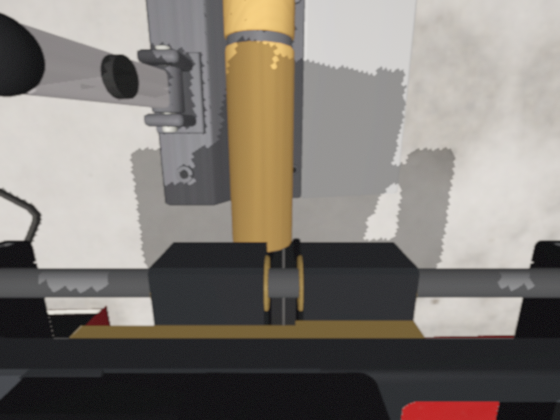

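Request:
jog_arm(
  targets=[
    [0,0,0,0,0.3,0,0],
    [0,0,0,0,0.3,0,0],
    [0,0,0,0,0.3,0,0],
    [0,0,0,0,0.3,0,0],
    [0,0,0,0,0.1,0,0],
    [0,0,0,0,0,0,0],
  ],
)

```text
time: 12.85
position: [0.5639, -0.2536, 0.0405]
tool_rot: [1.602, 0.896, -1.601]
ft_force: [-1.3, 1.7, -1.2]
grip_width: 0.007
```

```bash
python3 -c "
from h import *
to(-.0695,-.012,.038)"
```

```text
V now [-0.0728 -0.0118] 0.0405 F [-1.3  1.7 -1.2] tool shift cm [0.25 0.33 0.03] zaz -2.121 tilt [ 0.001 -0.    -1.   ] t 12.85
```

Request:
jog_arm(
  targets=[
    [0,0,0,0,0.1,0,0],
    [0,0,0,0,0.1,0,0],
    [0,0,0,0,0,0,0],
  ],
)

```text
time: 13.22
position: [0.5643, -0.254, 0.0404]
tool_rot: [1.602, 0.899, -1.603]
ft_force: [-5.6, 4.0, 2.5]
grip_width: 0.008
```

Request:
jog_arm(
  targets=[
    [0,0,0,0,0.1,0,0],
    [0,0,0,0,0,0,0],
  ],
)

```text
time: 13.48
position: [0.5644, -0.2539, 0.0403]
tool_rot: [1.601, 0.902, -1.605]
ft_force: [-7.4, 4.7, 3.9]
grip_width: 0.008
```

Request:
jog_arm(
  targets=[
    [0,0,0,0,0.1,0,0],
    [0,0,0,0,0,0,0],
  ],
)

```text
time: 13.72
position: [0.5644, -0.254, 0.0401]
tool_rot: [1.601, 0.904, -1.606]
ft_force: [-9.1, 5.5, 6.1]
grip_width: 0.004
```

Request:
jog_arm(
  targets=[
    [0,0,0,0,-0.7,0,0],
    [0,0,0,0,-0.8,0,0],
    [0,0,0,-5,0,0,0],
    [0,0,0,-5,0,0,0],
    [0,0,0,-5,0,0,0],
    [0,0,0,0,0,0,0],
    [0,0,0,0,0,0,0],
  ],
)

```text
time: 14.6
position: [0.5542, -0.2477, 0.1904]
tool_rot: [1.603, 0.896, -1.601]
ft_force: [-0.1, 0.3, 0.1]
grip_width: 0.005
```

```bash
python3 - <<'E'
from h import *
to(0,.08,.114)
im,d,T=wlook('w9'); np.save('pics/w9T.npy',T)
cv2.imwrite('pics/w9c.png',cv2.resize(im[0:200,180:400,::-1],None,fx=3,fy=3,interpolation=cv2.INTER_CUBIC))
E
```

```text
V now [-0.0842 -0.0118] 0.1904 F [-0.1  0.3  0.1] tool shift cm [ 7.65  8.47 -9.13] zaz -2.1209 tilt [ 0.001  0.    -1.   ] t 14.6
```

View pics/w9c.png

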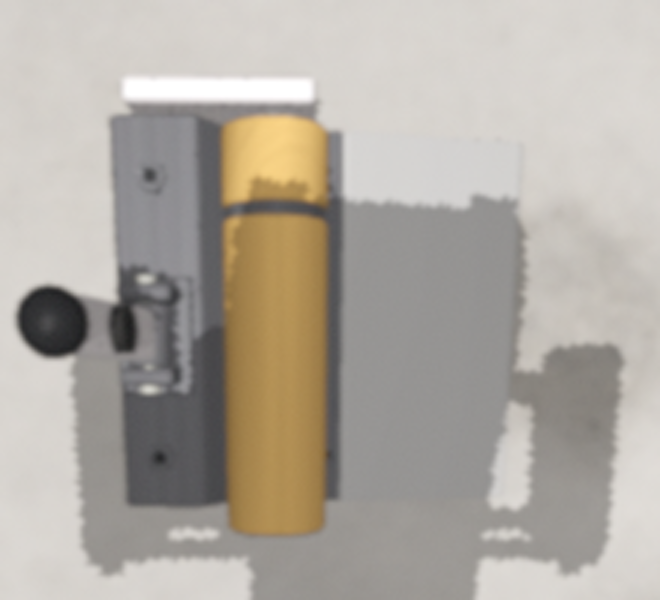

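```bash
python3 - <<'E'
from h import *
T=np.load('pics/w9T.npy');c=lambda u,v,z:vf(wcast(T,180+u/3,v/3,z)).round(4)
print('block near',c(175,504,.034),'bar near',c(276,535,.027),c(276,530,.0405),'bar far',c(275,115,.04),'block far',c(160,115,.034),'plate',c(220,102,.046))
print('bar axis y',c(230,520,.027),c(325,520,.027),c(220,140,.027),c(329,140,.027))
for z in(.1,.115):print('knob',c(53,322,z))
f=np.load('pics/w9.npz');P=cloud('wrist',f['d'],T)
for u,v in [(52,310),(52,322),(52,335),(100,325)]:
    q=P[round(v/3),round(180+u/3)];print(vf(q).round(4),q[2].round(4))
E
```

```text
block near [-0.0532  0.0311] bar near [-0.0642 -0.001 ] [-0.0603 -0.0015] bar far [ 0.058  -0.0016] block far [0.0593 0.0318] plate [0.0597 0.0134]
bar axis y [-0.0593  0.0142] [-0.0591 -0.0171] [0.0544 0.0152] [ 0.0545 -0.0172]
knob [-0.0013  0.0492]
knob [-0.0021  0.0453]
[0.0001 0.0434] 0.1234
[-0.0023  0.0436] 0.1232
[-0.0054  0.0436] 0.1239
[-0.0015  0.039 ] 0.0969
```

Request:
jog_arm(
  targets=[
    [0,0,0,0,4.1,-5.1,0],
    [0,0,0,0,4.1,-5.1,0],
    [0,0,0,0,0,0,0],
    [0,0,0,4,0,0,0],
    [0,0,0,3.8,0,0,0],
    [0,0,0,0,0,0,0],
  ],
)

```text
time: 15.4
position: [0.6685, -0.205, 0.1078]
tool_rot: [1.598, 0.902, -1.61]
ft_force: [-0.6, 0.1, 0.4]
grip_width: 0.008
```

```bash
python3 -c "
from h import *
to(-.001,.06,.112)
wlook('w10')"
```

```text
V now [-0.0097  0.0847] 0.1078 F [-0.6  0.1  0.4] tool shift cm [-0.42  0.86  2.48] zaz -2.1221 tilt [-0.009  0.002 -1.   ] t 15.4
```

View pics/w10.png

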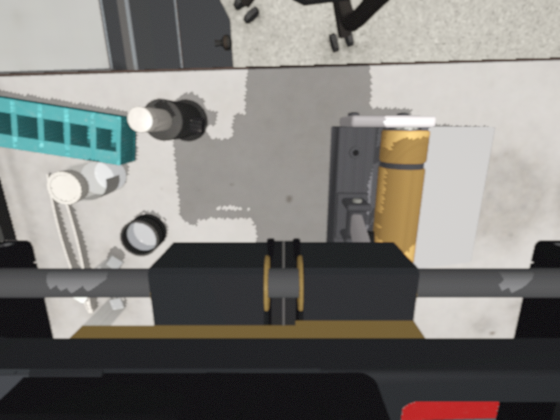

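Request:
jog_arm(
  targets=[
    [0,0,0,-0.3,0.8,0,0],
    [0,0,0,0,0,0.6,0],
    [0,0,0,0,0,0.6,0],
    [0,0,0,0,0,0.6,0],
    [0,0,0,0,0,0.6,0],
    [0,0,0,0,0,0.6,0],
  ],
)

```text
time: 16.2
position: [0.6636, -0.2349, 0.116]
tool_rot: [1.603, 0.897, -1.6]
ft_force: [1.4, 2.1, 2.1]
grip_width: 0.009
```

```bash
python3 -c "
from h import *
to(-.001,.015,.116)"
```

```text
V now [0.002  0.0567] 0.116 F [1.4 2.1 2.1] tool shift cm [-0.   -0.32  4.17] zaz -2.1203 tilt [ 0.001  0.001 -1.   ] t 16.2
```

Request:
jog_arm(
  targets=[
    [0,0,0,0,-0.2,0.5,0],
    [0,0,0,0,0,0.5,0],
    [0,0,0,0,0,0.5,0],
    [0,0,0,0,0,0.5,0],
    [0,0,0,0,0,0.5,0],
    [0,0,0,0,0,0.5,0],
    [0,0,0,0,0,0.5,0],
    [0,0,0,0,0,0.5,0],
  ],
)

```text
time: 17.2
position: [0.6402, -0.2688, 0.1156]
tool_rot: [1.602, 0.897, -1.602]
ft_force: [1.1, 2.2, 0.6]
grip_width: 0.005
```

```bash
python3 -c "
from h import *
to(-.001,-.02,.14)
wlook('w11')"
```

```text
V now [-0.      0.0156] 0.1156 F [1.1 2.2 0.6] tool shift cm [-2.44 -0.12  3.56] zaz -2.121 tilt [-0.  0. -1.] t 17.2
```

View pics/w11.png

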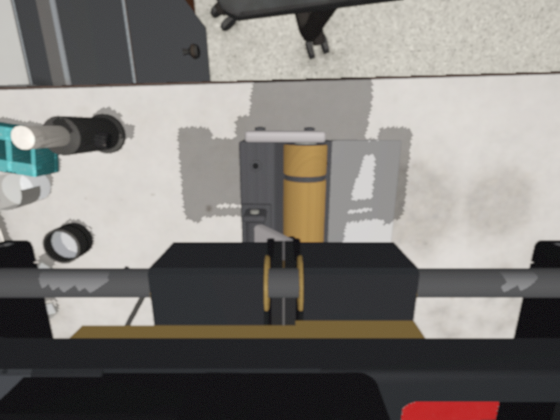

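Request:
jog_arm(
  targets=[
    [0,0,0,-2.4,0,-0.3,0],
    [0,0,0,0,0,3.6,0],
    [0,0,0,0,0,0,0],
    [0,0,0,1,0,0,0],
    [0,0,0,0.6,0,0,0],
    [0,0,0,0.6,0,0,0],
    [0,0,0,0.6,0,0.1,0],
    [0,0,0,0.6,0,0.1,0],
    [0,0,0,0.6,0,0.1,0],
  ],
)

```text
time: 18.38
position: [0.6135, -0.3136, 0.1025]
tool_rot: [1.589, 0.878, -1.62]
ft_force: [-17.2, -19.2, 14.4]
grip_width: 0.006
```

```bash
python3 -c "
from h import *
to(-.001,-.025,.077)"
```

```text
V now [ 0.0009 -0.0365] 0.1025 F [-17.2 -19.2  14.4] tool shift cm [ 2.53 -0.2  -1.2 ] zaz -2.1301 tilt [-0.009 -0.018 -1.   ] t 18.375
```

Request:
jog_arm(
  targets=[
    [0,0,0,-2,0,0,0],
    [0,0,0,-3,0,0,0],
    [0,0,0,-4,0,0,0],
    [0,0,0,-4,0,0,0],
    [0,0,0,0,-6,0,0],
    [0,0,0,0,-4,0,0],
    [0,0,0,0,0,0,0],
  ],
)

```text
time: 19.25
position: [0.5349, -0.2442, 0.2285]
tool_rot: [1.602, 0.903, -1.6]
ft_force: [1.0, -0.1, -0.3]
grip_width: 0.006
```

```bash
python3 - <<'E'
from h import *
to(-.001,-.025,.077)
im,d,T=wlook('w12'); np.save('pics/w12T.npy',T)
E
```

```text
V now [-0.1025 -0.0191] 0.2285 F [ 1.  -0.1 -0.3] tool shift cm [15.12 10.19  0.72] zaz -2.1184 tilt [-0.001  0.004 -1.   ] t 19.25
```

View pics/w12.png

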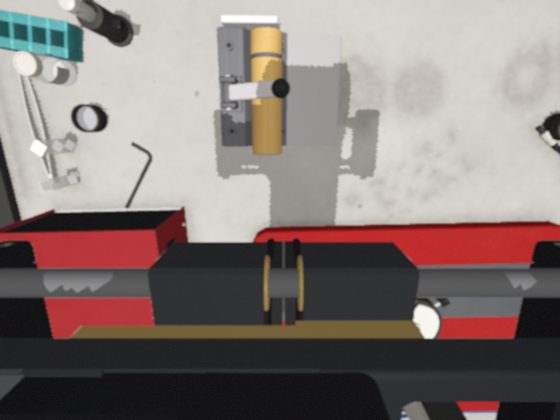

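```bash
python3 - <<'E'
from h import *
f=np.load('pics/w12.npz');im=f['im'];T=np.load('pics/w12T.npy');P=cloud('wrist',f['d'],T)
cv2.imwrite('pics/w12c.png',cv2.resize(im[0:170,190:370,::-1],None,fx=3.5,fy=3.5,interpolation=cv2.INTER_CUBIC))
for u,v in [(279,84),(281,88),(284,88),(281,91),(262,89),(245,92),(235,94),(225,92)]: print(u,v,vf(P[v,u]).round(4),P[v,u,2].round(4))
c=lambda u,v,z:vf(wcast(T,u,v,z)).round(4)
print('bar near',c(266,154,.027),'block near',c(230,145.5,.034),'bar far',c(267,28,.04))
E
```

```text
279 84 [ 0.0003 -0.015 ] 0.101
281 88 [-0.0027 -0.0167] 0.1007
284 88 [-0.0028 -0.0191] 0.1016
281 91 [-0.005  -0.0167] 0.1009
262 89 [-0.0019 -0.0001] 0.0844
245 92 [-0.0031  0.0164] 0.0698
235 94 [-0.0041  0.0269] 0.0609
225 92 [-0.002   0.0371] 0.056
bar near [-0.0627  0.0001] block near [-0.0534  0.0379] bar far [ 0.0571 -0.0024]
```

View pics/w12c.png

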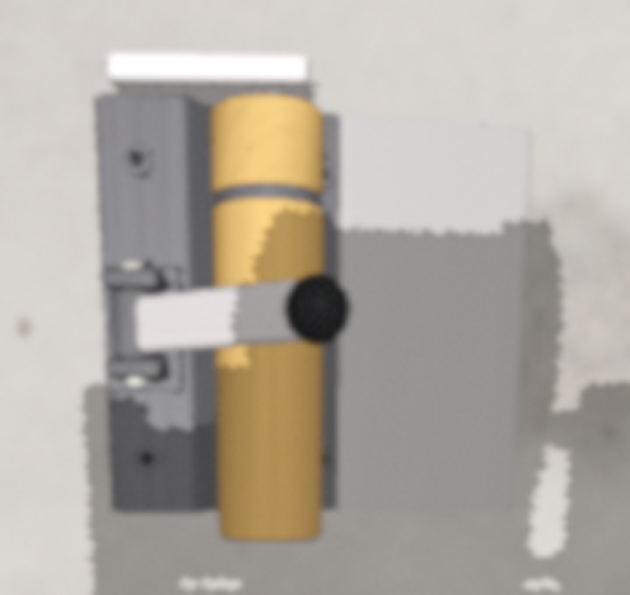

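Request:
jog_arm(
  targets=[
    [0,0,0,0,5,-0.4,0],
    [0,0,0,0,5,0,0],
    [0,0,0,4,0,0,0],
    [0,0,0,4.2,0,0,0],
    [0,0,0,0,0,0,0],
    [0,0,0,0,0,0,0],
  ],
)

```text
time: 20.05
position: [0.6249, -0.2964, 0.1487]
tool_rot: [1.601, 0.895, -1.601]
ft_force: [0.2, 0.7, 0.6]
grip_width: 0.009
```

```bash
python3 -c "
from h import *
to(-.002,-.015,.12)"
```

```text
V now [ 0.0015 -0.0159] 0.1487 F [0.2 0.7 0.6] tool shift cm [ 2.86 -0.35 -0.09] zaz -2.1205 tilt [ 0.001 -0.001 -1.   ] t 20.05
```

Request:
jog_arm(
  targets=[
    [0,0,0,1.4,-0.35,0,0],
    [0,0,0,1,0,0,0],
    [0,0,0,0.5,0,0.1,0],
    [0,0,0,0.4,0,0.25,0],
    [0,0,0,0.4,0,0.25,0],
    [0,0,0,0,0,0,0],
  ],
)

```text
time: 20.8
position: [0.6175, -0.2996, 0.1104]
tool_rot: [1.603, 0.896, -1.602]
ft_force: [-0.8, -1.9, 0.2]
grip_width: 0.007
```

```bash
python3 -c "
from h import *
to(-.002,-.0215,.109)"
```

```text
V now [-0.003  -0.0225] 0.1104 F [-0.8 -1.9  0.2] tool shift cm [ 0.14  0.1  -0.1 ] zaz -2.1219 tilt [ 0.001 -0.    -1.   ] t 20.8
```

Request:
jog_arm(
  targets=[
    [0,0,0,0.4,0,0.15,0],
    [0,0,0,0.4,0,0.15,0],
    [0,0,0,0.4,0,0.1,0],
    [0,0,0,0.4,0,0.1,0],
    [0,0,0,0.4,0,0.1,0],
    [0,0,0,0,0,0,0],
  ],
)

```text
time: 21.55
position: [0.6144, -0.3035, 0.0898]
tool_rot: [1.602, 0.898, -1.602]
ft_force: [-0.2, 0.9, 0.1]
grip_width: 0.001
```

```bash
python3 -c "
from h import *
to(-.002,-.03,.077)"
```

```text
V now [-0.0037 -0.0275] 0.0898 F [-0.2  0.9  0.1] tool shift cm [1.28 0.17 0.25] zaz -2.1209 tilt [-0.001  0.001 -1.   ] t 21.55
```

Request:
jog_arm(
  targets=[
    [0,0,0,0.4,0,0.1,0],
    [0,0,0,0.3,0,0.1,0],
    [0,0,0,0.2,0,0,0],
  ],
)

```text
time: 21.92
position: [0.6136, -0.3054, 0.0813]
tool_rot: [1.602, 0.897, -1.601]
ft_force: [-0.1, 0.2, 1.6]
grip_width: 0.006
```

Request:
jog_arm(
  targets=[
    [0,0,0,0.15,0,0,0],
    [0,0,0,0.15,0,0,0],
  ],
)

```text
time: 22.18
position: [0.6134, -0.3058, 0.0785]
tool_rot: [1.602, 0.897, -1.602]
ft_force: [-0.8, 0.3, 0.8]
grip_width: 0.006
```

Request:
jog_arm(
  targets=[
    [0,0,0,0.1,0,0,0],
    [0,0,0,0,0,0,0],
  ],
)

```text
time: 22.42
position: [0.6134, -0.306, 0.0775]
tool_rot: [1.602, 0.897, -1.602]
ft_force: [-0.2, 1.2, 1.0]
grip_width: 0.009
```

Request:
jog_arm(
  targets=[
    [0,0,0,0.15,0,0,0],
    [0,0,0,0,0,0,0],
  ],
)

```text
time: 22.68
position: [0.6134, -0.3061, 0.0766]
tool_rot: [1.602, 0.896, -1.602]
ft_force: [-1.2, 1.0, 5.5]
grip_width: 0.008
```

Request:
jog_arm(
  targets=[
    [0,0,0,0.15,0,0,0],
    [0,0,0,0,0,0,0],
  ],
)

```text
time: 22.92
position: [0.6135, -0.3062, 0.0761]
tool_rot: [1.603, 0.896, -1.601]
ft_force: [-2.8, 2.3, 9.5]
grip_width: 0.007
```

Request:
jog_arm(
  targets=[
    [0,0,0,0.15,0,0,0],
    [0,0,0,0,0,0,0],
  ],
)

```text
time: 23.18
position: [0.6135, -0.3063, 0.0757]
tool_rot: [1.603, 0.897, -1.601]
ft_force: [-4.5, 3.7, 14.3]
grip_width: 0.007
```

Request:
jog_arm(
  targets=[
    [0,0,0,-3,0,0,0],
    [0,0,0,-4,0,0,0],
    [0,0,0,-4,0,0,0],
    [0,0,0,-3,0,0,0],
    [0,0,0,0,-6,0,0],
    [0,0,0,0,-4,0,0],
    [0,0,0,0,0,0,0],
    [0,0,0,0,0,0,0],
  ],
)

```text
time: 24.18
position: [0.529, -0.2536, 0.2133]
tool_rot: [1.602, 0.896, -1.6]
ft_force: [0.2, 0.7, -0.9]
grip_width: 0.007
```

```bash
python3 - <<'E'
from h import *
to(-.001,-.025,.077)
im,d,T=wlook('w13')
save('top','top13');sd,_=save('side','side13')
cv2.imwrite('pics/side13c.png',cv2.resize(sd[190:290,200:360,::-1],None,fx=5,fy=5,interpolation=cv2.INTER_CUBIC))
cv2.imwrite('pics/w13c.png',cv2.resize(im[0:170,190:370,::-1],None,fx=3.5,fy=3.5,interpolation=cv2.INTER_CUBIC))
P=cloud('wrist',d,T);M=(vf2:=None)
Q=P[0:170,190:370].reshape(-1,3);V=np.array([vf(q) for q in Q])
for y in np.arange(-.044,.045,.006):
    k=(abs(V[:,0]+.002)<.005)&(abs(V[:,1]-y)<.003);
    if k.sum():print(y.round(3),k.sum(),np.median(Q[k,2]).round(4),Q[k,2].max().round(4))
E
```

```text
V now [-0.1025 -0.0301] 0.2133 F [ 0.2  0.7 -0.9] tool shift cm [13.65 10.13 -0.44] zaz -2.1204 tilt [ 0.002 -0.    -1.   ] t 24.175
-0.044 58 0.0106 0.0122
-0.038 67 0.0546 0.0582
-0.032 72 0.0566 0.0587
-0.026 79 0.0542 0.0575
-0.02 68 0.0531 0.0547
-0.014 77 0.0529 0.0545
-0.008 76 0.0533 0.0553
-0.002 73 0.0531 0.0544
0.004 74 0.0531 0.0551
0.01 76 0.0531 0.0549
0.016 80 0.053 0.0552
0.022 77 0.0531 0.0552
0.028 82 0.0531 0.0559
0.034 85 0.0559 0.0579
0.04 39 0.0551 0.057
```

View pics/w13c.png

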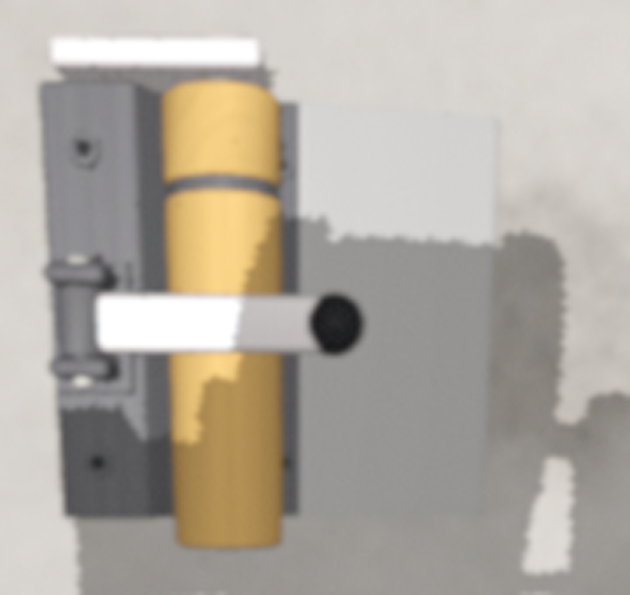

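View pics/side13c.png

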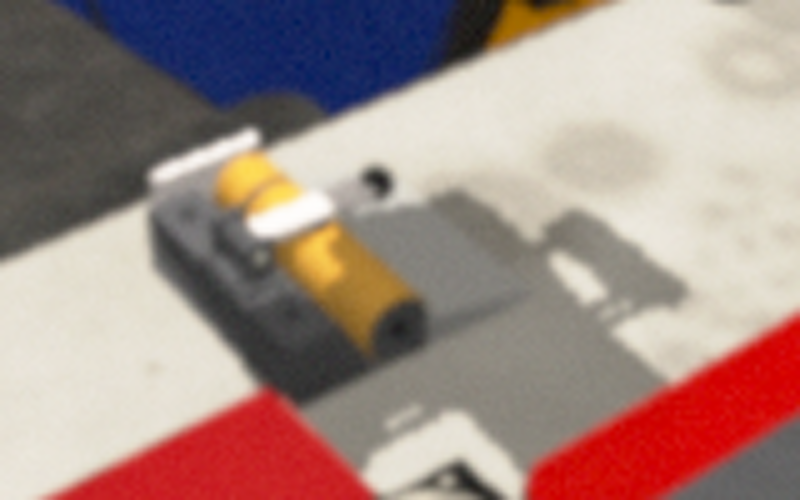

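```bash
python3 -c "
from h import *
print(close_job())"
```

```text
the job is handed in; nothing more can be done
None
```

The bar is seated in the V with its end against the stop, and the hold-down arm is folded down with its pad on it. I handed the job in at about 24 s of the 58 s; no verdict is reported.

- **Rolling:** I pushed the bar with the open fingers along the bench, up the ramp and over the crest, and it dropped into the V. Measured force was about 6 N at most on the ramp, and I never gripped or lifted the bar.
- **Seating:** I pushed it endwise with the closed fingers until it stopped moving and the force rose to about 12 N. The wrist picture showed the near end overhanging the block by about 8 mm, as expected. The arm was still up then.
- **Hold-down:** I swung the arm over by its knob and pressed it down until the force rose to about 14 N.
- **What went wrong:** My first press from above slipped off the knob and wedged on its side, with about 29 N on the wrist. I backed off, found the bar still in place, and repeated it centred on the knob.
- **Last checks:**
  - The hold-down strip reads 53 mm high along its whole length, so it is level.
  - The overhang looks unchanged, so the bar has not moved.
  - The bystanders in view looked undisturbed, though I did not measure them one by one.
  - The robot was clear of everything, about 0.2 m up.
- **Disagreement:** The finger stopped about 3 mm short of where my estimated block position put it. I put this down to calibration, because the overhang and the bar's far end both agree with it being home.

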